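# Balance the canister on the counter scale

## Task

A canister of unknown weight is standing on the far pan of the counter balance. From the loading ledge, slide just enough of the equal steel weights across onto the near pan until the beam floats level, then stop: leave the spare weights on the ledge. Slide the weights, do not lift them, and leave the canisters and the cup where they are.

Things in the scene. Friction and masses are not known exactly. Their poses are not given: they have to be found in the camera images.
- scale: Kitchen balance fixed to the table, 375 mm along its x (away from the robot, yaw varies), 300 wide; origin on the table. In its frame, mm: loading ledge x -245 to -125; near pan x -123 to -17; needle and fixed index post (tips 185 high) at x -2; far pan centred at x 66. Pans stay horizontal and move only up and down, one opposite to the other: where a thing stands on its pan does not matter.
- weight_pan (a joint): Height of the near (weight) pan from level, m: 0 = beam level, +0.008 = up on its stop (load heavier, as at the start), -0.008 = down on its stop (too much weight). One weight too few or too many puts it on a stop; it settles in about 1 s. When level, the needle's tip is beside the index post's tip; with the pan fully up it leans 13 mm away from the robot.
- pan_mid (a point): Centre of the upper face of the near (weight) pan, axes as the scale's, moving with it: 100 mm above the table when level, 108 at the start (4 mm below the ledge). Plate 106 mm in x by 300 in y; rims 12 mm high and 3 thick on its far side and both ends, open towards the ledge.
- load_mid (a point): Centre of the upper face of the far (load) pan, 112 mm in x by 140 in y, axes as the scale's; 100 mm above the table when level, 92 mm at the start. Weighs the same as the near pan.
- ledge_mid (a point): Centre of the upper face of the loading ledge: flat stainless plate without rims, 120 mm in x by 300 in y, axes as the scale's, 112 mm above the table. Its edge next to the pan is 60 mm from here in +x; the scale's origin lies 185 mm from here in +x. A 2 mm gap separates ledge and pan.
- weight1: One of four equal dark steel scale weights, 0.4 kg: a disc 60 mm in diameter and 20 mm thick with a knob on top (neck 12 mm in diameter; head 20 mm in diameter, from 34 to 44 mm above the underside). Origin at the centre of its underside, z up. Stands on the ledge in a row along the scale's y, about 70 mm apart (this is number 1 of the row from the scale's -y end).
- weight2: One of four equal dark steel scale weights, 0.4 kg: a disc 60 mm in diameter and 20 mm thick with a knob on top (neck 12 mm in diameter; head 20 mm in diameter, from 34 to 44 mm above the underside). Origin at the centre of its underside, z up. Stands on the ledge in a row along the scale's y, about 70 mm apart (this is number 2 of the row from the scale's -y end).
- weight3: One of four equal dark steel scale weights, 0.4 kg: a disc 60 mm in diameter and 20 mm thick with a knob on top (neck 12 mm in diameter; head 20 mm in diameter, from 34 to 44 mm above the underside). Origin at the centre of its underside, z up. Stands on the ledge in a row along the scale's y, about 70 mm apart (this is number 3 of the row from the scale's -y end).
- weight4: One of four equal dark steel scale weights, 0.4 kg: a disc 60 mm in diameter and 20 mm thick with a knob on top (neck 12 mm in diameter; head 20 mm in diameter, from 34 to 44 mm above the underside). Origin at the centre of its underside, z up. Stands on the ledge in a row along the scale's y, about 70 mm apart (this is number 4 of the row from the scale's -y end).
- canister1: One of three like-looking closed metal canisters, 90 mm in diameter (white lid 94 mm), 129 mm high, origin at the centre of its underside. One stands on the scale's far pan, two on the upturned steel tray; which is where varies. A canister balances against one, two or three weights; looks do not tell.
- canister2: One of three like-looking closed metal canisters, 90 mm in diameter (white lid 94 mm), 129 mm high, origin at the centre of its underside. One stands on the scale's far pan, two on the upturned steel tray; which is where varies. A canister balances against one, two or three weights; looks do not tell.
- canister3: One of three like-looking closed metal canisters, 90 mm in diameter (white lid 94 mm), 129 mm high, origin at the centre of its underside. One stands on the scale's far pan, two on the upturned steel tray; which is where varies. A canister balances against one, two or three weights; looks do not tell.
- riser: Upturned steel tray fixed to the table left of the scale, 170 x 240 mm, rim 190 x 260 mm, 92 mm high; origin under its centre. Two canisters stand on it.
- cup: White cup standing on the table right of the scale, 84 mm across the rim, 100 mm high, origin at the centre of its underside; a bystander.
Mind the look-alikes: they are no part of the job. Leave any pink look-alike of the weight3 alone. What is shaped like the weight2 but pink or red is not meant.

How it is judged:
By the outcome, as a careful person would: the job done as asked, in the order asked, and still so for the second after the job is handed in, with the robot touching nothing.
It also fails if it takes over 61 s, if anything falls off the work surface, if the arm or the gripper's body presses on something with over 40 N, if the wrist force passes 120 N, or if a joint passes its speed limit or range.

## Robot

A 7-joint arm with a two-finger parallel gripper is mounted at the origin on the work surface. World frame = base frame: x ahead of the robot, y to its left, z up, the work surface at z = 0. Lengths are in m, angles in rad, forces in N, time in s.
With the tool pointing down it reaches from about 0.4 to 0.875 m from the base axis. Payload 19.3 kg.
Tool frame: the origin (TCP) lies midway between the tips of the shut fingers; the grasp point (between the pads) lies 19 mm behind it; x points along the fingers, y is the direction in which the jaws open and shut, and the axes are right-handed (so a half turn about x gives the same grasp; the last joint's range is limited). The gripper opens to 85 mm and grips with 20 to 120 N. Pads are 22 mm wide; open, the fingers measure 114 mm over their backs; the gripper's body (76 mm by 85 mm) begins 54 mm behind the grasp point. The pads swing forward as they close: fully open they stand 13 mm farther back than shut.
Start: joints at [1.109, 0.521, -0.036, 1.599, 0.021, 1.021, -0.113], TCP at [0.239, -0.578, 0.2] pointing down, gripper open.
Joint ranges: [-2.91, 2.91], [-0.3, 2.13], [-1.5, 1.42], [0.17, 2.43], [-1.26, 4.41], [0.16, 1.93], [-2.52, 2.52]. Speed limits (rad/s): [1.89, 1.89, 2.39, 2.39, 3.01, 3.01, 3.01].

## Interface

Orientations are given as [roll, pitch, yaw] about the fixed x, y, z axes, in that order (R = Rz(yaw) Ry(pitch) Rx(roll)).
In Python, from workcell import telemetry, vision, workorder gives the robot as it stands. The module is installed in compiled form; this text tells all that it offers.
- The arm moves only by the tool play_rows, never from a script. Its argument "deltas" is a list of rows, each a list of 7 numbers: the shift along the world's x, y, z in mm, then the turn, a rotation vector about the world's x, y, z in degrees, then the finger opening in mm, from 0 to 85.4. In form: [[x, y, z, wx, wy, wz, jaw], ...]. A call has 1 to 8 rows; each row shifts and turns the commanded pose from where the row before left it; what a row does not reach is not made up. A row lasts 1/8 s, in which the tool goes at most 62.5 mm and 10.7 degrees, less where a joint would pass 70% of its speed; a pose out of reach is approached as far as the arm can. A call with a gripper value outside its range is refused whole. The fingers move at their own pace and stop on an object; "grip_force" is the grip in N (left out, the last holds). Time passes only in rows, so rows that do not move let the fingers close. It gives the time, the measured TCP pose, the force and the opening at its end, in the units of the state.
- telemetry.observe(): the state, without advancing time (a new reading comes with each control period).
- vision.grab_frame(name): name is "scene" or "top"; returns the picture (400x640x3 uint8, red, green, blue); there is no depth.
- vision.camera_info(name): a dict with "mtx" (3x3 intrinsics, pixels), "k1" (the pictures are not rectified: a ray, as slopes to the right and down, at radius r is drawn at 1 + k1 r^2 times it, then the intrinsics apply), "rvec" (rotation vector, rad) and "tvec" (3), from world to camera coordinates, as OpenCV has them. Camera axes: x right, y down, z forward; pixel columns grow to the right and rows downward; lengths in m; the calibration is good to about 2 mm. A picture is of the moment at which its call begins. camera_info takes no time and is no camera call.
- workorder.job_done(): hands the job in, once; it reports no verdict.
The state is a dict: "clock": time; "qpos": joint angles; "qd": joint speeds; "joint_efforts": joint torques, N m; "position": TCP position; "tool_rot": TCP orientation; "force": force on the tool from outside, world axes, zero at the start; "moment": the same for the moment, N m; "grip_width": finger opening in m.
Only numpy, scipy, OpenCV 4.12 (cv2) and the standard library are available. Lean on these libraries where they do the work, as an engineer would, in place of code of your own. Each camera call takes 0.05 s, during which the arm holds its last target. There are 200 camera calls.

## Working session

There is one attempt and no reset: what is moved stays moved. The work goes in short steps, Python scripts to look and compute and a tool call to move; the robot and the scene stay as the last step left them, time stands still between calls to the robot, and variables do not carry over. Pictures are saved under pics/ and viewed, about 8 in all and at most 12, crops included, and the job is handed in when it is done.

Besides the shell and the picture viewer there is one more tool, called after "Emit:" by a JSON object that holds its "fn" and its "kwargs", one argument or row to a line. play_rows: Moves the arm, as the interface text tells. Its arguments: {"type":"object","properties":{"deltas":{"type":"array","items":{"type":"array","items":{"type":"number"}}},"grip_force":{"type":"number"}},"required":["deltas"]}

```bash
mkdir -p pics
cat > h.py <<'E'
import numpy as np,cv2
from workcell import telemetry,vision,workorder
def grab(n,f):
    im=vision.grab_frame(n); cv2.imwrite('pics/'+f,im[:,:,::-1]); return im
def cam(n):
    c=vision.camera_info(n); R=cv2.Rodrigues(np.array(c['rvec'],float))[0]; return np.array(c['mtx']),c['k1'],R,np.array(c['tvec'],float).ravel()
def ray(n,u,v,z):
    K,k,R,t=cam(n)
    s=cv2.undistortPoints(np.array([[[u,v]]],float),K,np.array([k,0,0,0.]))[0,0]
    d=R.T@np.array([s[0],s[1],1]); o=-R.T@t
    return o+d*(z-o[2])/d[2]
def proj(n,p):
    K,k,R,t=cam(n); return cv2.projectPoints(np.array(p,float).reshape(-1,1,3),cv2.Rodrigues(R)[0],t,K,np.array([k,0,0,0.]))[0][:,0]
E
python3 - <<'E'
from h import *
a=grab('scene','s0.png');b=grab('top','t0.png')
s=telemetry.observe();print(s['clock'],s['position'],s['tool_rot'],s['grip_width'])
for n in('scene','top'):
    K,k,R,t=cam(n);print(n,-R.T@t,K[0,0],k)
E
```

```text
0.1 [ 0.23852628 -0.57733928  0.1996142 ] [-1.52060965  1.56981144  2.0128309 ] 0.0854947467852599
scene [ 1.18839594 -0.22573712  0.92501345] 410.8716285979233 -0.046630981397659005
top [0.40419065 0.01869264 1.21934007] 413.38862812423184 -0.06585572078767751
```

View pics/s0.png

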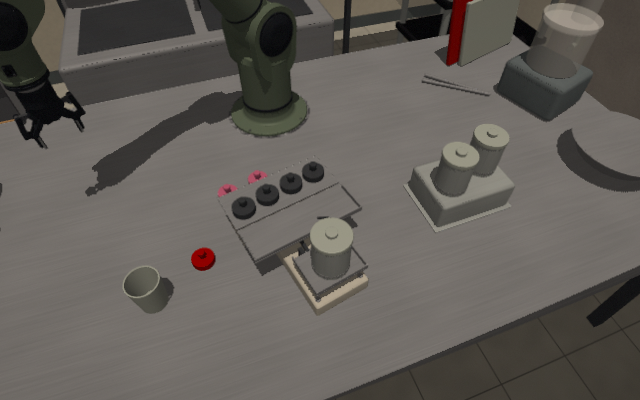

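View pics/t0.png

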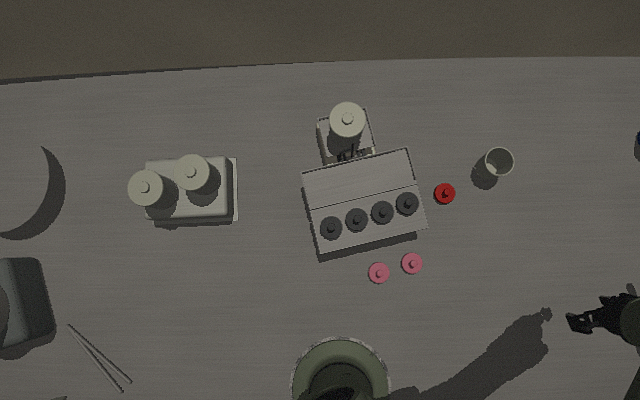

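Run:
```python
from h import *
im=cv2.imread('pics/t0.png'); 
# dark discs: threshold on ledge region
g=cv2.cvtColor(im,cv2.COLOR_BGR2GRAY); roi=np.zeros_like(g); cv2.fillPoly(roi,[np.array([[303,200],[415,170],[432,228],[320,258]])],255)
m=((g<62)&(roi>0)).astype(np.uint8)*255
m=cv2.morphologyEx(m,cv2.MORPH_OPEN,np.ones((9,9)))
c,_=cv2.findContours(m,0,2)
P=[]
for q in c:
    (u,v),r=cv2.minEnclosingCircle(q); 
    if cv2.contourArea(q)>150: p=ray('top',u,v,.132); P.append(p); print('disc',u,v,r,p)
P=np.array(sorted(P,key=lambda p:p[1])); d=P[-1]-P[0]; print('row yaw',np.degrees(np.arctan2(-d[0],d[1])))
for n,u,v in[('ledge br',428,229),('ledge bl',319,254),('pan tl',302,173),('pan tr',409,149),('div l',308,209),('div r',418,184)]: print(n,ray('top',u,v,.112))
v=im[140:270,295:465]; cv2.imwrite('pics/c0.png',cv2.resize(v,None,fx=4.5,fy=4.5,interpolation=2))
```

```text
Traceback (most recent call last):
IndexError: index -1 is out of bounds for axis 0 with size 0
```

Run:
```python
from h import *
im=cv2.imread('pics/t0.png'); 
g=cv2.cvtColor(im,cv2.COLOR_BGR2GRAY); roi=np.zeros_like(g); cv2.fillPoly(roi,[np.array([[303,205],[415,175],[428,228],[320,254]])],255)
print(g[228,322:342],g[240,322:350:3])
m=((g<75)&(roi>0)).astype(np.uint8)*255
m=cv2.morphologyEx(m,cv2.MORPH_OPEN,np.ones((5,5)))
c,_=cv2.findContours(m,0,2)
P=[]
for q in c:
    (u,v),r=cv2.minEnclosingCircle(q); print(u,v,r,cv2.contourArea(q))
    if cv2.contourArea(q)>150: p=ray('top',u,v,.132); P.append(p); print('disc',p)
P=np.array(sorted(P,key=lambda p:p[1])); d=P[-1]-P[0]; print('row yaw',np.degrees(np.arctan2(-d[0],d[1])))
for n,u,v in[('ledge br',428,229),('ledge bl',319,254),('pan tl',302,173),('pan tr',409,149),('div l',308,209),('div r',418,184)]: print(n,ray('top',u,v,.112))
v=im[140:270,295:465]; cv2.imwrite('pics/c0.png',cv2.resize(v,None,fx=4.5,fy=4.5,interpolation=2))
```

```text
[55 59 55 62 56 31 49 55 55 52 64 51 52 62 55 62 60 61 57 53] [116 124 119  49 124 118 122 115 116 117]
330.5 228.2142791748047 12.107184410095215 386.5
disc [0.44916426 0.0148543  0.132     ]
356.0 220.0 12.083146095275879 390.0
disc [ 0.46886835 -0.05277483  0.132     ]
381.6388854980469 212.72222900390625 12.194679260253906 397.5
disc [ 0.48611444 -0.12090924  0.132     ]
406.0 203.5 12.379518508911133 406.5
disc [ 0.50864529 -0.18624932  0.132     ]
row yaw 16.476798201180365
ledge br [ 0.44045568 -0.2455734   0.112     ]
ledge bl [0.38232974 0.04731638 0.112     ]
pan tl [0.60192895 0.08787676 0.112     ]
pan tr [ 0.65977998 -0.20586945  0.112     ]
div l [0.50325419 0.07379516 0.112     ]
div r [ 0.56255261 -0.22514677  0.112     ]
```

View pics/c0.png

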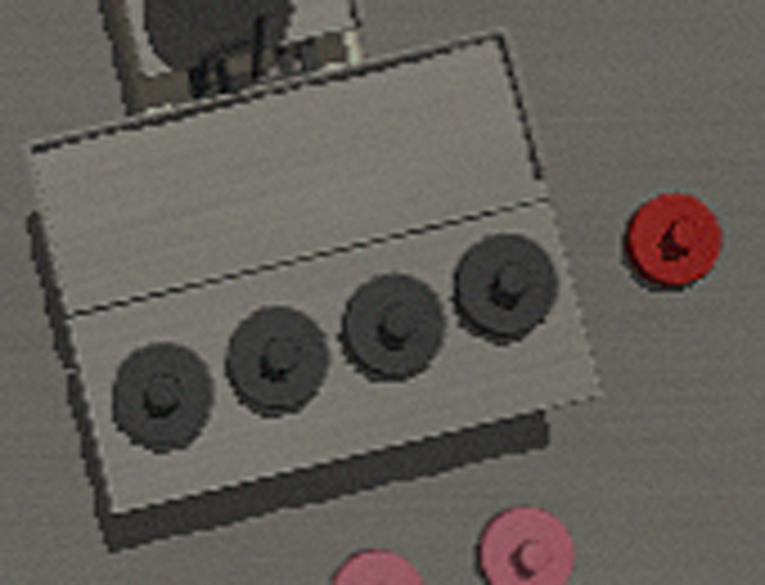

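Run:
```python
from h import *
from scipy.spatial.transform import Rotation as Ro
R=Ro.from_euler('xyz',telemetry.observe()['tool_rot']).as_matrix();print(R.round(3))
print('jaw yaw mod180',np.degrees(np.arctan2(R[1,1],R[0,1]))%180,'want',101.2)
```

```text
[[-0.     0.382 -0.924]
 [ 0.001 -0.924 -0.382]
 [-1.    -0.001  0.   ]]
jaw yaw mod180 112.45122879493938 want 101.2
```

The dark weights stand on the ledge at top-view pixels (331,228), (356,220), (382,213) and (406,204). The things that could be mistaken for them are pink ones at (379,272) and (412,263) and a red one at (445,193). All three are on the table, so I'm leaving them alone. I'll start with weight1 at (406,204), since the close crop shows it is dark.

Emit:
{"fn": "play_rows", "kwargs": {
  "deltas": [
    [27, 47.5, 0, 0, 0, -1.4, 20],
    [27, 47.5, 0, 0, 0, -1.4, 20],
    [27, 47.5, 0, 0, 0, -1.4, 20],
    [27, 47.5, 0, 0, 0, -1.4, 20],
    [27, 47.5, 0, 0, 0, -1.4, 20],
    [27, 47.5, 0, 0, 0, -1.4, 20],
    [27, 47.5, 0, 0, 0, -1.4, 20],
    [27, 47.5, 0, 0, 0, -1.4, 20]
  ],
  "grip_force": 30
}}

```text
clock: 1.1
position: [0.4552, -0.196, 0.2001]
tool_rot: [0.752, 1.571, -2.194]
force: [0.6, 0.1, -0.5]
grip_width: 0.0201
```

Emit:
{"fn": "play_rows", "kwargs": {
  "deltas": [
    [0, 0, -30, 0, 0, 0, 20],
    [0, 0, -30, 0, 0, 0, 20],
    [0, 0, -20, 0, 0, 0, 20],
    [0, 0, 0, 0, 0, 0, 20]
  ]
}}

```text
clock: 1.6
position: [0.4538, -0.1973, 0.119]
tool_rot: [-0.549, 1.568, 2.789]
force: [0.3, -0.9, -0.1]
grip_width: 0.0198
```

Run:
```python
from h import *
s=grab('scene','s1.png');t=grab('top','t1.png')
a=cv2.resize(s[130:300,190:390],None,fx=3,fy=3);b=cv2.resize(t[130:270,290:440],None,fx=3,fy=3)
cv2.imwrite('pics/c1.png',np.vstack([cv2.resize(s[130:270,190:340],None,fx=2,fy=2),cv2.resize(t[130:270,290:440],None,fx=2,fy=2)])[:,:,::-1])
o=telemetry.observe();print(o['position'],o['force'],o['grip_width'])
```

```text
[ 0.45481814 -0.19772227  0.12059894] [0.77160914 0.42508442 0.63267959] 0.0200264310223414
```

View pics/c1.png

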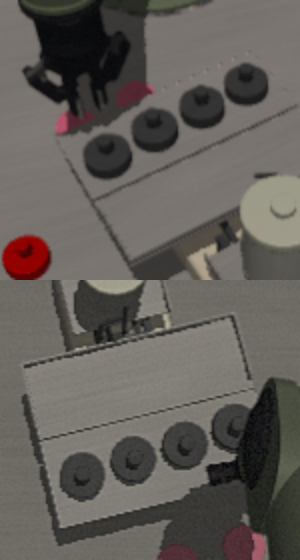

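The fingers stand on the ledge directly behind weight1. Next I'll lower a little and push.

Emit:
{"fn": "play_rows", "kwargs": {
  "deltas": [
    [0, 0, -5, 0, 0, 0, 20],
    [7.85, 1.55, 0, 0, 0, 0, 20],
    [7.85, 1.55, 0, 0, 0, 0, 20],
    [7.85, 1.55, 0, 0, 0, 0, 20],
    [7.85, 1.55, 0, 0, 0, 0, 20],
    [7.85, 1.55, 0, 0, 0, 0, 20],
    [7.85, 1.55, 0, 0, 0, 0, 20],
    [7.85, 1.55, 0, 0, 0, 0, 20]
  ]
}}

```text
clock: 2.7
position: [0.5099, -0.1868, 0.115]
tool_rot: [-0.044, 1.57, -2.99]
force: [-2.1, -0.6, 0.9]
grip_width: 0.02
```

Emit:
{"fn": "play_rows", "kwargs": {
  "deltas": [
    [7.85, 1.55, 0, 0, 0, 0, 20],
    [7.85, 1.55, 0, 0, 0, 0, 20],
    [7.85, 1.55, 0, 0, 0, 0, 20],
    [7.85, 1.55, 0, 0, 0, 0, 20],
    [7.85, 1.55, 0, 0, 0, 0, 20],
    [7.85, 1.55, 0, 0, 0, 0, 20],
    [7.85, 1.55, 0, 0, 0, 0, 20],
    [0, 0, 0, 0, 0, 0, 20]
  ]
}}

```text
clock: 3.7
position: [0.5651, -0.1756, 0.115]
tool_rot: [-2.536, 1.57, 0.803]
force: [-0.7, 0.0, -0.1]
grip_width: 0.0202
```

Emit:
{"fn": "play_rows", "kwargs": {
  "deltas": [
    [-20, -4, 0, 0, 0, 0, 20],
    [-30, -6, 25, 0, 0, 0, 20],
    [-30, -6, 40, 0, 0, 0, 20],
    [-30, 15, 0, 0, 0, 0, 20],
    [-10, 25, 0, 0, 0, 0, 20],
    [0, 20, 0, 0, 0, 0, 20],
    [0, 0, 0, 0, 0, 0, 20]
  ]
}}

```text
clock: 4.58
position: [0.4445, -0.131, 0.1803]
tool_rot: [-3.015, 1.57, 0.325]
force: [0.2, -0.7, 0.1]
grip_width: 0.0202
```

Run:
```python
from h import *
s=grab('scene','s2.png');t=grab('top','t2.png')
cv2.imwrite('pics/c2.png',np.hstack([cv2.resize(s[130:310,190:390],None,fx=2,fy=2),cv2.resize(t[90:270,290:440],None,fx=2,fy=2)])[:,:,::-1])
o=telemetry.observe();print(o['clock'],o['position'],o['force'],o['grip_width'])
```

```text
4.675 [ 0.44449764 -0.13242772  0.18017207] [-0.01831804  0.0119708   0.00719871] 0.020009437147855573
```

View pics/c2.png

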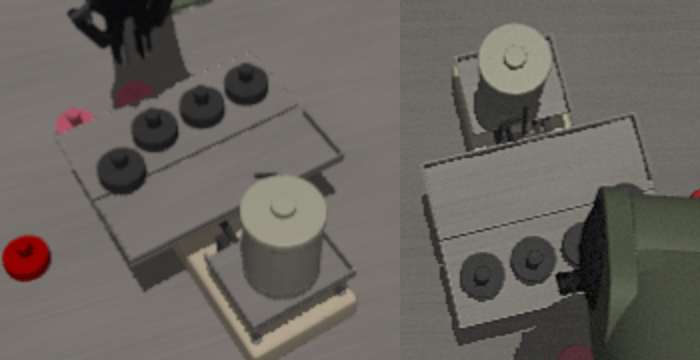

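```bash
cat >> h.py <<'E'
def sc(p):
    a=np.radians(11.2); d=np.asarray(p)[:2]-np.array([.5329,-.0757]); return np.round(1000*np.array([np.cos(a)*d[0]+np.sin(a)*d[1],-np.sin(a)*d[0]+np.cos(a)*d[1]]),1)
def discs(n,f):
    g=cv2.imread('pics/'+f,0); roi=np.zeros_like(g)
    a=np.radians(11.2);R=np.array([[np.cos(a),-np.sin(a)],[np.sin(a),np.cos(a)]])
    q=[np.r_[R@np.array(w)+[.5329,-.0757],.115] for w in[(-.121,-.15),(.10,-.15),(.10,.15),(-.121,.15)]]
    cv2.fillPoly(roi,[proj(n,q).astype(int)],255)
    m=cv2.morphologyEx(((g<(75 if n=='top' else 60))&(roi>0)).astype(np.uint8)*255,cv2.MORPH_OPEN,np.ones((7,7)))
    for c in cv2.findContours(m,0,2)[0]:
        x,y,w,h=cv2.boundingRect(c)
        if cv2.contourArea(c)>120: 
            e=(x+w/2,y+h-h*0) if 0 else (x+w/2-.5,y+h-.5)
            lo=ray(n,e[0],e[1],.112) if n=='scene' else ray(n,x+w/2-.5,y+h/2-.5,.132)
            print(n,(x,y,w,h),'scale rel edge',sc(lo))
E
python3 - <<'E'
from h import *
for f in('s0','s2'): print(f); discs('scene',f+'.png')
discs('top','t0.png')
o=telemetry.observe()
K,k,R,t=cam('scene'); print(proj('scene',[[.4545,-.1975,.115],[.4545,-.1975,.135]]))
im=cv2.imread('pics/s1.png');im2=cv2.imread('pics/s2.png')
cv2.imwrite('pics/c3.png',np.hstack([cv2.resize(i[150:240,200:300],None,fx=4,fy=4,interpolation=2) for i in(im,im2)]))
E
```

```text
s0
scene (233, 198, 22, 21) scale rel edge [ -19.4 -121. ]
scene (257, 185, 22, 21) scale rel edge [-26.2 -51.1]
scene (281, 174, 21, 20) scale rel edge [-31.   19.6]
scene (303, 163, 21, 19) scale rel edge [-38.1  90.4]
s2
scene (240, 205, 23, 22) scale rel edge [  12.8 -115.3]
scene (257, 185, 22, 21) scale rel edge [-26.2 -51.1]
scene (281, 174, 21, 20) scale rel edge [-31.   19.6]
scene (303, 163, 21, 19) scale rel edge [-38.1  90.4]
top (320, 217, 22, 23) scale rel edge [-64. 105.]
top (346, 209, 21, 23) scale rel edge [-58.4  34.9]
top (371, 202, 22, 23) scale rel edge [-55.3 -34.7]
top (396, 193, 22, 23) scale rel edge [ -46.8 -104.7]
[[236.46217081 193.962615  ]
 [235.22865225 188.87566759]]
```

View pics/c3.png

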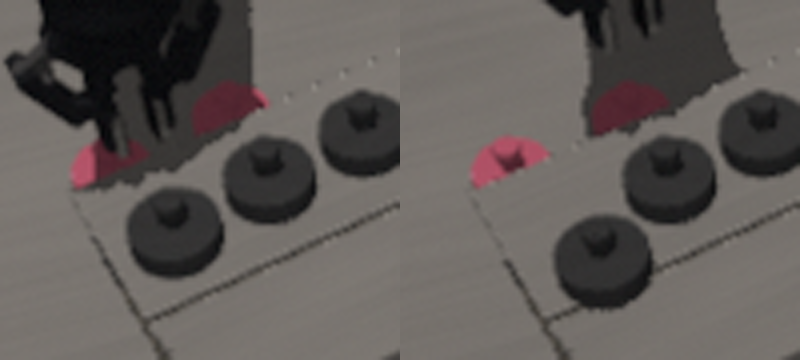

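Emit:
{"fn": "play_rows", "kwargs": {
  "deltas": [
    [0, -18, 0, 0, 0, 0, 0],
    [0, -18, 0, 0, 0, 0, 0],
    [15, -18, 0, 0, 0, 0, 0],
    [15, 0, 0, 0, 0, 0, 0],
    [0, 0, -25, 0, 0, 0, 0],
    [0, 0, -28, 0, 0, 0, 0],
    [0, 0, 0, 0, 0, 0, 0]
  ]
}}

```text
clock: 5.55
position: [0.4737, -0.1853, 0.1257]
tool_rot: [-0.553, 1.567, 2.785]
force: [0.8, 0.8, 0.0]
grip_width: -0.0001
```

Run:
```python
from h import *
s=grab('scene','s3.png')
o=telemetry.observe();p=o['position'];print(p,o['force'],o['grip_width'],sc(p),proj('scene',[p]))
cv2.imwrite('pics/c4.png',cv2.resize(s[150:240,200:300],None,fx=5,fy=5,interpolation=2)[:,:,::-1])
```

```text
[ 0.47447325 -0.1855548   0.12695605] [-0.2215305  -0.21654921  0.42414511] 0.0004651744455286507 [-78.7 -96.4] [[241.96456156 195.26311968]]
```

View pics/c4.png

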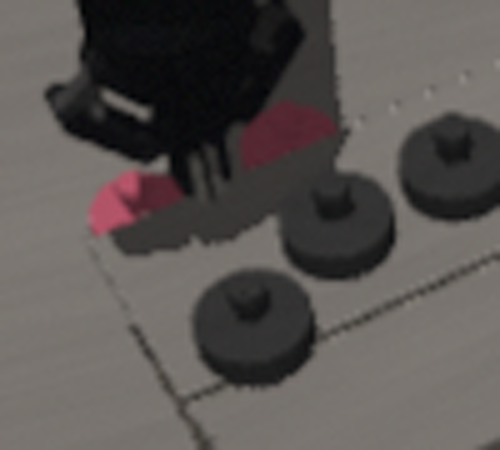

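Emit:
{"fn": "play_rows", "kwargs": {
  "deltas": [
    [0, 0, -6, 0, 0, 0, 0],
    [0, 0, -5, 0, 0, 0, 0],
    [0, 0, -1.5, 0, 0, 0, 0],
    [0, 0, 0, 0, 0, 0, 0]
  ]
}}

```text
clock: 6.1
position: [0.4746, -0.1859, 0.1147]
tool_rot: [-2.76, 1.571, 0.578]
force: [-0.8, -0.0, 0.5]
grip_width: 0.0
```

Run:
```python
from h import *
s=grab('scene','s4.png')
o=telemetry.observe();p=o['position'];print(p,o['force'],o['grip_width'],sc(p),proj('scene',[p]))
c=cv2.resize(s[160:230,210:290],None,fx=8,fy=8,interpolation=2)[:,:,::-1]
cv2.imwrite('pics/c5.png',np.clip((c/255.)**.5*300,0,255).astype(np.uint8))
```

```text
[ 0.47460617 -0.18595865  0.1147241 ] [-0.32679595  0.80665302  0.80652798] -1.3270558038575778e-05 [-78.6 -96.8] [[242.52568455 198.42330763]]
```

View pics/c5.png

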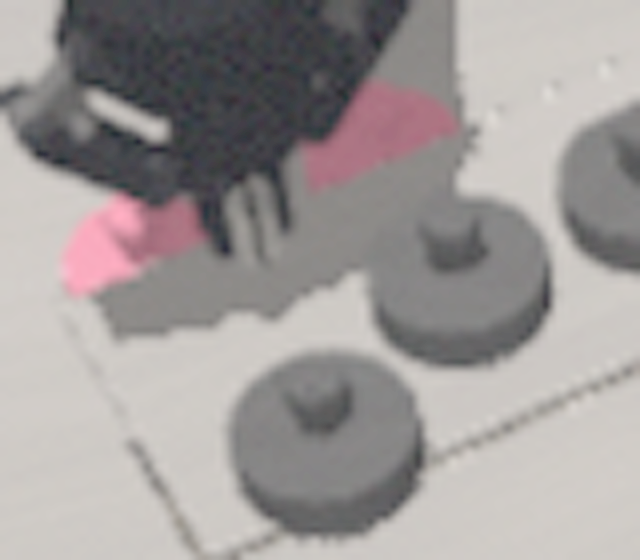

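The visible fingertips sit about 20 mm above the reported TCP. I'll feel for the ledge in small steps.

Emit:
{"fn": "play_rows", "kwargs": {
  "deltas": [
    [0, 0, -2, 0, 0, 0, 0],
    [0, 0, -2, 0, 0, 0, 0],
    [0, 0, 0, 0, 0, 0, 0]
  ]
}}

```text
clock: 6.52
position: [0.4744, -0.1859, 0.1104]
tool_rot: [-0.45, 1.57, 2.888]
force: [-0.2, 0.1, -0.3]
grip_width: -0.0002
```

Emit:
{"fn": "play_rows", "kwargs": {
  "deltas": [
    [0, 0, -2, 0, 0, 0, 0],
    [0, 0, 0, 0, 0, 0, 0]
  ]
}}

```text
clock: 6.78
position: [0.4744, -0.1859, 0.1085]
tool_rot: [-0.631, 1.571, 2.707]
force: [0.4, -0.3, 0.5]
grip_width: 0.0001
```

Emit:
{"fn": "play_rows", "kwargs": {
  "deltas": [
    [0, 0, -2, 0, 0, 0, 0],
    [0, 0, -2, 0, 0, 0, 0],
    [0, 0, 0, 0, 0, 0, 0]
  ]
}}

```text
clock: 7.15
position: [0.4744, -0.1859, 0.1044]
tool_rot: [-0.591, 1.57, 2.747]
force: [0.0, 0.0, 1.0]
grip_width: -0.0002
```

Emit:
{"fn": "play_rows", "kwargs": {
  "deltas": [
    [0, 0, -2, 0, 0, 0, 0],
    [0, 0, -2, 0, 0, 0, 0],
    [0, 0, 0, 0, 0, 0, 0]
  ]
}}

```text
clock: 7.52
position: [0.4744, -0.1859, 0.1004]
tool_rot: [-0.621, 1.57, 2.717]
force: [-0.6, -1.0, -0.4]
grip_width: 0.0001
```

Run:
```python
from h import *
s=grab('scene','s5.png')
o=telemetry.observe();p=o['position'];print(p,o['force'],proj('scene',[p,p+[0,0,.018]]))
# lowest fingertip pixel: compare s5 with s4 in strip
g4=cv2.imread('pics/s4.png',0);g=cv2.cvtColor(s,cv2.COLOR_RGB2GRAY)
print(g4[184:204,238:247]);print(g[184:204,238:247])
```

```text
[ 0.47448475 -0.18593192  0.10050587] [ 0.39647071 -0.15603654  0.08956779] [[243.32896815 201.90248548]
 [242.30896853 197.43962843]]
[[ 33  50  35  29  47  41  22  15  44]
 [ 43  54  38  26  45  44  25  12  44]
 [ 45  59  46  20  43  50  31  12  35]
 [ 34  60  60  35  43  58  41  13  31]
 [ 25  56  68  44  37  60  49  22  35]
 [ 19  53  67  49  36  59  55  43  48]
 [ 13  50  66  53  36  58  63  57  55]
 [ 12  44  63  57  33  57  66  57  56]
 [ 40  50  62  64  43  47  58  56  56]
 [ 53  56  58  60  54  49  54  54  54]
 [ 54  54  55  55  55  55  53  53  54]
 [ 56  55  55  54  55  53  55  55  55]
 [ 55  54  55  55  55  54  53  54  55]
 [ 55  54  56  55  55  54  54  53  54]
 [ 55  54  55  54  53  54  53  54  84]
 [ 82  98  97  98  74  55  54  84 109]
 [108 115 115 115 106  97  97 110 117]
 [115 115 116 115 115 116 117 117 117]
 [116 116 117 117 117 117 118 117 115]
 [116 118 117 117 118 117 116 116 117]]
[[ 10  13  11  13  12  12  11  12  34]
 [ 14  12   7  12  19  15   8  12  35]
 [ 15  13  16  23  40  43  26  10  31]
 [ 16  19  37  33  39  50  36  14  28]
 [ 16  35  51  34  28  47  39  19  24]
 [ 16  48  62  44  29  46  41  22  13]
 [ 11  45  65  49  26  44  48  29  12]
 [ 12  32  58  55  30  49  63  38  12]
 [ 14  25  56  65  40  42  63  49  28]
 [ 11  22  54  67  45  33  60  59  50]
 [  9  17  53  67  51  34  57  66  59]
 [ 22  23  48  64  53  28  52  59  56]
 [ 46  46  51  64  57  35  48  54  54]
 [ 56  54  55  59  56  50  50  54  54]
 [ 56  54  55  55  55  54  54  55  55]
 [ 83  76  54  55  55  54  55  55  54]
 [ 97  86  54  85  75  55  85  99  98]
 [110 106  99 109 105 100 110 117 117]
 [116 115 116 118 117 118 118 116 117]
 [117 117 117 118 116 117 116 117 117]]
```

Tips are now roughly 9 mm above the ledge. I'll go a bit lower, then push weight1 in stages.

Emit:
{"fn": "play_rows", "kwargs": {
  "deltas": [
    [0, 0, -2, 0, 0, 0, 0],
    [0, 0, -2, 0, 0, 0, 0],
    [0, 0, -1, 0, 0, 0, 0],
    [0, 0, 0, 0, 0, 0, 0]
  ]
}}

```text
clock: 8.07
position: [0.4745, -0.1859, 0.0955]
tool_rot: [-0.583, 1.571, 2.755]
force: [-0.1, 0.2, 0.4]
grip_width: -0.0001
```

Emit:
{"fn": "play_rows", "kwargs": {
  "deltas": [
    [7.85, 1.55, 0, 0, 0, 0, 0],
    [7.85, 1.55, 0, 0, 0, 0, 0],
    [7.85, 1.55, 0, 0, 0, 0, 0],
    [7.85, 1.55, 0, 0, 0, 0, 0],
    [7.85, 1.55, 0, 0, 0, 0, 0],
    [7.85, 1.55, 0, 0, 0, 0, 0],
    [7.85, 1.55, 0, 0, 0, 0, 0],
    [0, 0, 0, 0, 0, 0, 0]
  ]
}}

```text
clock: 9.07
position: [0.5303, -0.1748, 0.0956]
tool_rot: [3.126, 1.57, 0.181]
force: [-0.2, 0.2, 0.4]
grip_width: 0.0004
```

Run:
```python
from h import *
s=grab('scene','s6.png'); discs('scene','s6.png'); t=grab('top','t6.png');discs('top','t6.png')
o=telemetry.observe();p=o['position'];print(p,sc(p),o['force'])
```

```text
scene (224, 175, 55, 62) scale rel edge [  40.  -127.9]
scene (281, 174, 21, 20) scale rel edge [-31.   19.6]
scene (303, 163, 21, 19) scale rel edge [-38.1  90.4]
top (320, 217, 21, 23) scale rel edge [-63.7 106.2]
top (346, 209, 21, 23) scale rel edge [-58.4  34.9]
top (368, 151, 59, 89) scale rel edge [-18. -86.]
[ 0.52964332 -0.17503746  0.09561203] [-22.5 -96.8] [-0.80822741 -0.99666153  0.2298943 ]
```

Emit:
{"fn": "play_rows", "kwargs": {
  "deltas": [
    [7.85, 1.55, 0, 0, 0, 0, 0],
    [7.85, 1.55, 0, 0, 0, 0, 0],
    [7.85, 1.55, 0, 0, 0, 0, 0],
    [7.85, 1.55, 0, 0, 0, 0, 0],
    [5, 1, 0, 0, 0, 0, 0],
    [0, 0, 0, 0, 0, 0, 0],
    [-15, -3, 0, 0, 0, 0, 0],
    [-30, -6, 0, 0, 0, 0, 0]
  ]
}}

```text
clock: 10.18
position: [0.52, -0.1769, 0.0955]
tool_rot: [2.997, 1.57, 0.053]
force: [0.1, 0.1, -0.1]
grip_width: -0.0001
```

Emit:
{"fn": "play_rows", "kwargs": {
  "deltas": [
    [-20, -4, 0, 0, 0, 0, 0],
    [-25, -5, 20, 0, 0, 0, 0],
    [-20, -5, 35, 0, 0, 0, 0],
    [0, 20, 10, 0, 0, 0, 0],
    [0, 20, 0, 0, 0, 0, 0],
    [-13, 19, 0, 0, 0, 0, 0],
    [0, 0, 0, 0, 0, 0, 0]
  ]
}}

```text
clock: 11.05
position: [0.4416, -0.1313, 0.1608]
tool_rot: [2.393, 1.571, -0.552]
force: [0.6, -0.4, 0.5]
grip_width: 0.0002
```

Run:
```python
from h import *
s=grab('scene','s7.png'); discs('scene','s7.png'); t=grab('top','t7.png');discs('top','t7.png')
o=telemetry.observe();p=o['position'];print(o['clock'],p,sc(p),o['force'])
cv2.imwrite('pics/c7.png',np.hstack([cv2.resize(s[130:310,190:390],None,fx=2,fy=2),cv2.resize(t[90:270,290:440],None,fx=2,fy=2)])[:,:,::-1])
```

```text
scene (249, 225, 24, 23) scale rel edge [  80.3 -122. ]
scene (257, 185, 22, 21) scale rel edge [-26.2 -51.1]
scene (281, 174, 21, 20) scale rel edge [-31.   19.6]
scene (303, 163, 21, 19) scale rel edge [-38.1  90.4]
top (320, 217, 21, 23) scale rel edge [-63.7 106.2]
top (346, 209, 21, 23) scale rel edge [-58.4  34.9]
top (369, 195, 25, 45) scale rel edge [-65.3 -31. ]
top (387, 159, 21, 23) scale rel edge [  47.1 -102.2]
11.15 [ 0.44254878 -0.13241699  0.16080772] [-99.6 -38.1] [-0.25392454 -0.33575739 -1.04430045]
```

View pics/c7.png

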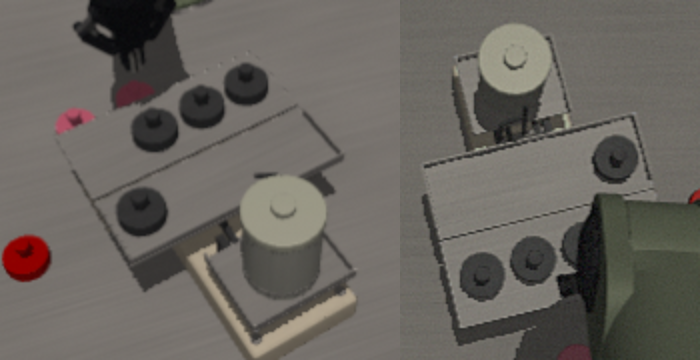

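Weight1 is fully on the pan. I'll compare the canister's height before and after to see whether the beam moved.

```bash
cat >> h.py <<'E'
def beam(f):
    # image shift of canister lid and near-pan far rim vs start, in 1/10 px by upsampled template match
    a=cv2.imread('pics/s0.png',0);b=cv2.imread('pics/'+f,0)
    for nm,(x,y,w,h) in dict(lid=(306,215,52,40),canfoot=(296,255,75,40),table=(285,285,60,25),panedge=(330,190,36,30)).items():
        A=cv2.resize(a[y:y+h,x:x+w],None,fx=8,fy=8,interpolation=2);B=cv2.resize(b[y-6:y+h+6,x-6:x+w+6],None,fx=8,fy=8,interpolation=2)
        r=cv2.matchTemplate(B,A,cv2.TM_CCOEFF_NORMED);_,m,_,l=cv2.minMaxLoc(r);print(nm,(l[0]-48)/8,(l[1]-48)/8,round(m,3))
    p=ray('scene',331,230,.22);print('8mm up =',proj('scene',[p,p+[0,0,.008]])[1]-proj('scene',[p])[0])
E
python3 -c "
from h import *
beam('s2.png');beam('s7.png')"
```

```text
lid 0.0 0.0 1.0
canfoot 0.0 0.0 0.999
table 0.0 0.0 0.999
panedge 0.0 0.0 0.998
8mm up = [ 0.066692   -2.23756318]
lid 0.0 0.0 0.999
canfoot 0.0 0.0 0.999
table 0.0 0.0 0.999
panedge 0.0 0.0 0.998
8mm up = [ 0.066692   -2.23756318]
```

Emit:
{"fn": "play_rows", "kwargs": {
  "deltas": [
    [-0.6, 3, -15, 0, 0, 0, 0],
    [0, 0, -20, 0, 0, 0, 0],
    [0, 0, -20, 0, 0, 0, 0],
    [0, 0, -10, 0, 0, 0, 0],
    [0, 0, 0, 0, 0, 0, 0],
    [7.85, 1.55, 0, 0, 0, 0, 0],
    [7.85, 1.55, 0, 0, 0, 0, 0],
    [7.85, 1.55, 0, 0, 0, 0, 0]
  ]
}}

```text
clock: 12.15
position: [0.4664, -0.1242, 0.0959]
tool_rot: [1.332, 1.571, -1.613]
force: [-3.7, -0.6, 2.3]
grip_width: -0.0001
```

Emit:
{"fn": "play_rows", "kwargs": {
  "deltas": [
    [7.85, 1.55, 0, 0, 0, 0, 0],
    [7.85, 1.55, 0, 0, 0, 0, 0],
    [7.85, 1.55, 0, 0, 0, 0, 0],
    [7.85, 1.55, 0, 0, 0, 0, 0],
    [7.85, 1.55, 0, 0, 0, 0, 0],
    [7.85, 1.55, 0, 0, 0, 0, 0],
    [7.85, 1.55, 0, 0, 0, 0, 0],
    [7.85, 1.55, 0, 0, 0, 0, 0]
  ]
}}

```text
clock: 13.15
position: [0.5291, -0.1117, 0.0955]
tool_rot: [-1.007, 1.571, 2.331]
force: [-2.8, -0.5, -1.1]
grip_width: 0.0
```

Emit:
{"fn": "play_rows", "kwargs": {
  "deltas": [
    [7.85, 1.55, 0, 0, 0, 0, 0],
    [7.85, 1.55, 0, 0, 0, 0, 0],
    [7.85, 1.55, 0, 0, 0, 0, 0],
    [0, 0, 0, 0, 0, 0, 0],
    [-15, -3, 0, 0, 0, 0, 0],
    [-30, -6, 0, 0, 0, 0, 0],
    [-25, -5, 0, 0, 0, 0, 0]
  ]
}}

```text
clock: 14.02
position: [0.4801, -0.1217, 0.0956]
tool_rot: [0.307, 1.57, -2.639]
force: [0.5, -0.6, 0.6]
grip_width: -0.0
```

Emit:
{"fn": "play_rows", "kwargs": {
  "deltas": [
    [-25, -5, 20, 0, 0, 0, 0],
    [-18, 0, 35, 0, 0, 0, 0],
    [0, 20, 10, 0, 0, 0, 0],
    [0, 20, 0, 0, 0, 0, 0],
    [-13, 28, 0, 0, 0, 0, 0],
    [0, 0, 0, 0, 0, 0, 0],
    [0, 0, 0, 0, 0, 0, 0]
  ]
}}

```text
clock: 14.9
position: [0.4259, -0.0588, 0.1607]
tool_rot: [2.343, 1.57, -0.602]
force: [-0.6, -0.2, 0.4]
grip_width: -0.0002
```

Run:
```python
from h import *
s=grab('scene','s8.png'); discs('scene','s8.png'); t=grab('top','t8.png');discs('top','t8.png');beam('s8.png')
o=telemetry.observe();p=o['position'];print(o['clock'],p,sc(p),o['force'])
cv2.imwrite('pics/c8.png',np.hstack([cv2.resize(s[130:310,190:390],None,fx=2,fy=2),cv2.resize(t[90:270,290:440],None,fx=2,fy=2)])[:,:,::-1])
```

```text
scene (249, 225, 24, 23) scale rel edge [  80.3 -122. ]
scene (275, 213, 23, 23) scale rel edge [ 80.8 -54.3]
scene (281, 174, 21, 20) scale rel edge [-31.   19.6]
scene (303, 163, 21, 19) scale rel edge [-38.1  90.4]
top (320, 217, 27, 30) scale rel edge [-74.4 100.6]
top (362, 164, 22, 23) scale rel edge [ 48.5 -35.4]
top (387, 159, 21, 23) scale rel edge [  47.1 -102.2]
lid 0.0 0.0 0.999
canfoot 0.0 0.0 0.999
table 0.0 0.0 0.999
panedge 0.0 0.0 0.998
8mm up = [ 0.066692   -2.23756318]
15.0 [ 0.42615594 -0.05897694  0.16062519] [-101.5   37.1] [ 0.23741945 -0.73032764  0.26022795]
```

View pics/c8.png

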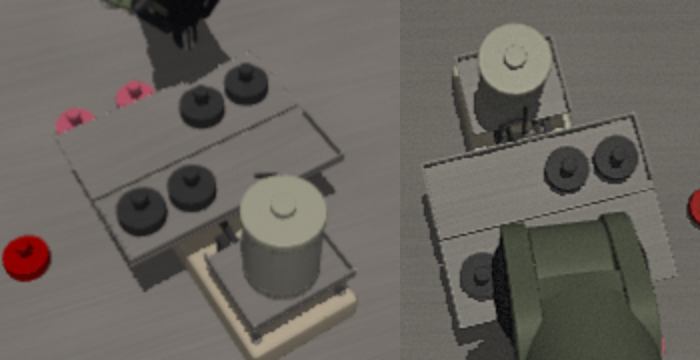

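The beam is still on its stop with no image shift at all, so a third weight is needed. That will be weight3.

Emit:
{"fn": "play_rows", "kwargs": {
  "deltas": [
    [-2.5, -2.6, -15, 0, 0, 0, 0],
    [0, 0, -20, 0, 0, 0, 0],
    [0, 0, -20, 0, 0, 0, 0],
    [0, 0, -11.5, 0, 0, 0, 0],
    [0, 0, 0, 0, 0, 0, 0],
    [7.85, 1.55, 0, 0, 0, 0, 0],
    [7.85, 1.55, 0, 0, 0, 0, 0],
    [7.85, 1.55, 0, 0, 0, 0, 0]
  ]
}}

```text
clock: 16.0
position: [0.4477, -0.0561, 0.0944]
tool_rot: [0.731, 1.571, -2.215]
force: [-4.0, -0.1, 3.0]
grip_width: -0.0
```

Emit:
{"fn": "play_rows", "kwargs": {
  "deltas": [
    [7.85, 1.55, 0, 0, 0, 0, 0],
    [7.85, 1.55, 0, 0, 0, 0, 0],
    [7.85, 1.55, 0, 0, 0, 0, 0],
    [7.85, 1.55, 0, 0, 0, 0, 0],
    [7.85, 1.55, 0, 0, 0, 0, 0],
    [7.85, 1.55, 0, 0, 0, 0, 0],
    [7.85, 1.55, 0, 0, 0, 0, 0],
    [7.85, 1.55, 0, 0, 0, 0, 0]
  ]
}}

```text
clock: 17.0
position: [0.5106, -0.0436, 0.094]
tool_rot: [-2.219, 1.571, 1.119]
force: [-2.4, -0.6, -0.9]
grip_width: -0.0004
```

Emit:
{"fn": "play_rows", "kwargs": {
  "deltas": [
    [7.85, 1.55, 0, 0, 0, 0, 0],
    [7.85, 1.55, 0, 0, 0, 0, 0],
    [7.85, 1.55, 0, 0, 0, 0, 0],
    [3, 0.6, 0, 0, 0, 0, 0],
    [0, 0, 0, 0, 0, 0, 0],
    [-15, -3, 0, 0, 0, 0, 0],
    [-30, -6, 0, 0, 0, 0, 0],
    [-25, -5, 0, 0, 0, 0, 0]
  ]
}}

```text
clock: 18.0
position: [0.4653, -0.0528, 0.0941]
tool_rot: [0.289, 1.571, -2.656]
force: [0.7, -0.7, -0.1]
grip_width: 0.0002
```

Emit:
{"fn": "play_rows", "kwargs": {
  "deltas": [
    [-25, -5, 20, 0, 0, 0, 0],
    [-15, -20, 35, 0, 0, 0, 0],
    [0, -40, 30, 0, 0, 0, 0],
    [0, -40, 0, 0, 0, 0, 0],
    [0, -40, 0, 0, 0, 0, 0],
    [0, -40, 0, 0, 0, 0, 0],
    [0, 0, 0, 0, 0, 0, 0],
    [0, 0, 0, 0, 0, 0, 0]
  ]
}}

```text
clock: 19.0
position: [0.4264, -0.237, 0.179]
tool_rot: [-1.303, 1.57, 2.035]
force: [-0.9, 1.2, 0.0]
grip_width: 0.0001
```

Run:
```python
from h import *
s=grab('scene','s9.png'); discs('scene','s9.png'); t=grab('top','t9.png');discs('top','t9.png');beam('s9.png')
o=telemetry.observe();p=o['position'];print(o['clock'],p,sc(p),o['force'])
cv2.imwrite('pics/c9.png',np.hstack([cv2.resize(s[130:310,190:390],None,fx=2,fy=2),cv2.resize(t[90:270,290:440],None,fx=2,fy=2)])[:,:,::-1])
```

```text
scene (250, 227, 23, 22) scale rel edge [  83.5 -122.2]
scene (275, 215, 23, 22) scale rel edge [ 83.4 -55.6]
scene (297, 198, 22, 22) scale rel edge [65.5 14.2]
scene (303, 163, 21, 19) scale rel edge [-38.1  90.4]
top (320, 217, 21, 23) scale rel edge [-63.7 106.2]
top (338, 177, 21, 24) scale rel edge [27.7 36.4]
top (362, 164, 22, 24) scale rel edge [ 47.2 -35. ]
top (386, 159, 22, 21) scale rel edge [  50.  -101.5]
lid 0.125 -1.375 0.839
canfoot 0.125 -0.875 0.96
table 0.0 -0.5 0.962
panedge 0.125 1.5 0.767
8mm up = [ 0.066692   -2.23756318]
19.1 [ 0.42665668 -0.23655849  0.17913566] [-135.5 -137.2] [ 1.23508069  0.65160462 -0.40200347]
```

View pics/c9.png

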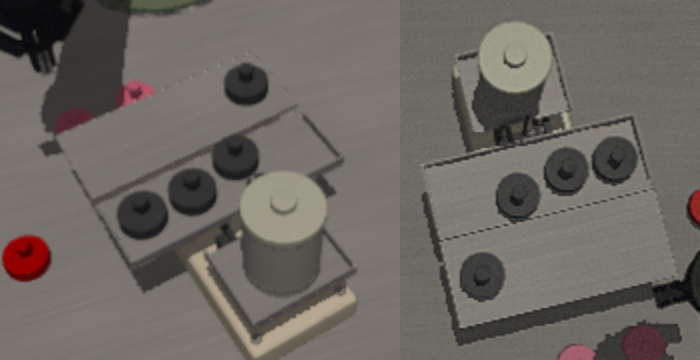

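Weight3 stopped at the ledge's edge, with its rear still caught, and the beam has only moved part of the way. I'll nudge it about 17 mm further by its knob.

Emit:
{"fn": "play_rows", "kwargs": {
  "deltas": [
    [18, 39, 0, 0, 0, 0, 0],
    [18, 39, 0, 0, 0, 0, 0],
    [18, 39, 0, 0, 0, 0, 0],
    [18, 39, 0, 0, 0, 0, 0],
    [17, 39, 0, 0, 0, 0, 0],
    [0, 0, -35, 0, 0, 0, 0],
    [0, 0, -34, 0, 0, 0, 0],
    [0, 0, 0, 0, 0, 0, 0]
  ]
}}

```text
clock: 20.1
position: [0.5141, -0.0416, 0.1087]
tool_rot: [-0.267, 1.567, 3.072]
force: [0.8, -0.3, 1.6]
grip_width: 0.0
```

Run:
```python
from h import *
o=telemetry.observe();p=o['position'];print(o['clock'],p,sc(p),o['force'])
```

```text
20.1 [ 0.5141306  -0.04156377  0.10868923] [-11.8  37.1] [ 0.7574952  -0.27389238  1.64904395]
```

Push from −12 to about +25, slowly.

Emit:
{"fn": "play_rows", "kwargs": {
  "deltas": [
    [4.9, 1, 0, 0, 0, 0, 0],
    [4.9, 1, 0, 0, 0, 0, 0],
    [4.9, 1, 0, 0, 0, 0, 0],
    [4.9, 1, 0, 0, 0, 0, 0],
    [4.9, 0.9, 0, 0, 0, 0, 0],
    [4.9, 0.9, 0, 0, 0, 0, 0],
    [4.9, 0.9, 0, 0, 0, 0, 0],
    [1.5, 0.3, 0, 0, 0, 0, 0]
  ]
}}

```text
clock: 21.1
position: [0.5515, -0.0355, 0.11]
tool_rot: [-0.196, 1.571, -3.141]
force: [-2.4, -0.6, 1.8]
grip_width: -0.0
```

Emit:
{"fn": "play_rows", "kwargs": {
  "deltas": [
    [0, 0, 0, 0, 0, 0, 0],
    [-12, -2.4, 0, 0, 0, 0, 0],
    [-20, -4, 15, 0, 0, 0, 0],
    [-20, -15, 40, 0, 0, 0, 0],
    [-20, -40, 15, 0, 0, 0, 0],
    [-20, -45, 0, 0, 0, 0, 0],
    [-10, -45, 0, 0, 0, 0, 0],
    [0, -45, 0, 0, 0, 0, 0]
  ]
}}

```text
clock: 22.1
position: [0.4481, -0.2334, 0.1806]
tool_rot: [2.372, 1.57, -0.574]
force: [1.0, 0.3, -0.3]
grip_width: -0.0003
```

Emit:
{"fn": "play_rows", "kwargs": {
  "deltas": [
    [0, -20, 0, 0, 0, 0, 0],
    [0, 0, 0, 0, 0, 0, 0],
    [0, 0, 0, 0, 0, 0, 0],
    [0, 0, 0, 0, 0, 0, 0]
  ]
}}

```text
clock: 22.6
position: [0.4495, -0.2509, 0.1802]
tool_rot: [-2.702, 1.571, 0.637]
force: [-0.5, -0.1, -0.3]
grip_width: 0.0
```

Run:
```python
from h import *
s=grab('scene','s10.png'); discs('scene','s10.png'); t=grab('top','t10.png');discs('top','t10.png');beam('s10.png')
o=telemetry.observe();p=o['position'];print(o['clock'],p,sc(p),o['force'])
cv2.imwrite('pics/c10.png',np.hstack([cv2.resize(s[130:310,190:390],None,fx=2,fy=2),cv2.resize(t[90:270,290:440],None,fx=2,fy=2)])[:,:,::-1])
```

```text
scene (250, 227, 23, 22) scale rel edge [  83.5 -122.2]
scene (275, 215, 23, 22) scale rel edge [ 83.4 -55.6]
scene (299, 202, 22, 21) scale rel edge [76.1 13.8]
scene (303, 163, 21, 19) scale rel edge [-38.1  90.4]
top (320, 217, 21, 23) scale rel edge [-63.7 106.2]
top (337, 173, 21, 23) scale rel edge [40.  36.3]
top (362, 164, 21, 20) scale rel edge [ 52.7 -35. ]
top (386, 159, 22, 23) scale rel edge [  47.4 -100.9]
lid 0.125 -1.5 0.831
canfoot 0.125 -0.875 0.961
table 0.0 -0.375 0.962
panedge 0.125 1.5 0.774
8mm up = [ 0.066692   -2.23756318]
22.7 [ 0.44949563 -0.2512104   0.18018956] [-115.9 -156. ] [-0.66906965  0.71783607 -0.2523782 ]
```

View pics/c10.png

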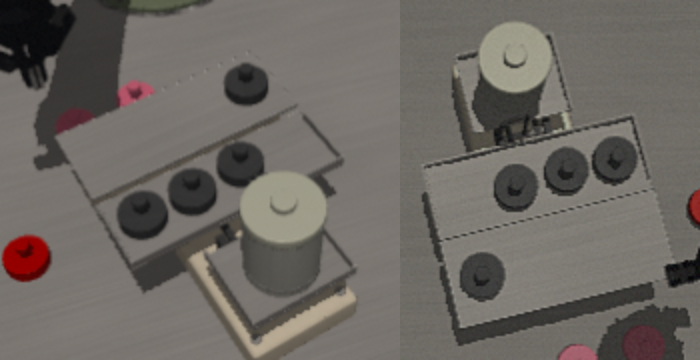

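I've used up the picture views, so the last check will be numerical: the shift of the lid's outline and of the pan discs, level versus stop, taken at two times.

Emit:
{"fn": "play_rows", "kwargs": {
  "deltas": [
    [0, 0, 0, 0, 0, 0, 0],
    [0, 0, 0, 0, 0, 0, 0],
    [0, 0, 0, 0, 0, 0, 0],
    [0, 0, 0, 0, 0, 0, 0],
    [0, 0, 0, 0, 0, 0, 0],
    [0, 0, 0, 0, 0, 0, 0],
    [0, 0, 0, 0, 0, 0, 0],
    [0, 0, 0, 0, 0, 0, 0]
  ]
}}

```text
clock: 23.7
position: [0.4494, -0.2519, 0.1801]
tool_rot: [0.773, 1.571, -2.172]
force: [-0.0, -0.0, 0.6]
grip_width: -0.0001
```

Run:
```python
from h import *
grab('scene','s11.png')
def lid(f):
    g=cv2.imread('pics/'+f,0).astype(np.uint8)
    P=cv2.resize(g,None,fx=8,fy=8,interpolation=cv2.INTER_CUBIC)
    out=[]
    for u in(322,332,342):  # topmost lid edge by column: strongest dark->bright transition
        col=np.diff(cv2.GaussianBlur(P[205*8:232*8,u*8-8:u*8+8].mean(1).astype(np.float32).reshape(-1,1),(1,9),0)[:,0])
        out.append(205+np.argmax(col)/8)
    return out
def d1(f):  # dark disc centroid rows on the pan (weights 1,2)
    g=cv2.imread('pics/'+f,0); r=[]
    for x0,x1,y0,y1 in((246,276,221,252),(272,301,209,239)):
        w=np.clip(75-g[y0:y1,x0:x1].astype(float),0,30); r.append(round((w.sum(1)@np.arange(y0,y1))/w.sum(),2))
    return r
for f in('s0.png','s8.png','s9.png','s10.png','s11.png'): print(f,'lid',lid(f),'discs',d1(f))
q=lambda dz:proj('scene',[ray('scene',331,225,.22)+[0,0,dz]])[0,1]
print('lid dpx +8,+16mm',q(.008)-q(0),q(.016)-q(0))
# needle vs post: dark pixels of top view near tips
a=np.radians(11.2);R=np.array([[np.cos(a),-np.sin(a)],[np.sin(a),np.cos(a)]]);o=R@np.array([.122,0])+[.5329,-.0757]
print('index tip px',proj('top',[[*o,.185]]), 'leaned',proj('top',[[*(R@np.array([.135,0])+[.5329,-.0757]),.185]]))
for f in('t0.png','t10.png'):
    print(f);print(cv2.imread('pics/'+f,0)[144:166,334:366:1])
```

```text
s0.png lid [np.float64(219.0), np.float64(217.5), np.float64(219.5)] discs [np.float64(244.92), np.float64(218.44)]
s8.png lid [np.float64(219.0), np.float64(217.5), np.float64(219.5)] discs [np.float64(235.68), np.float64(224.44)]
s9.png lid [np.float64(217.5), np.float64(215.375), np.float64(218.0)] discs [np.float64(237.46), np.float64(225.28)]
s10.png lid [np.float64(217.25), np.float64(215.375), np.float64(218.0)] discs [np.float64(237.42), np.float64(225.69)]
s11.png lid [np.float64(217.25), np.float64(215.375), np.float64(218.125)] discs [np.float64(237.41), np.float64(225.7)]
lid dpx +8,+16mm -2.251706335916907 -4.535625210988769
index tip px [[354.39426981 146.85930163]] leaned [[353.2226302  142.01857831]]
t0.png
[[ 56  52  49  51  45  52  50  50  50  53  53  52  48  55  49  47  54  42
   12  25  46  58  54  53  44  90 131 127 120 123 122 118]
 [ 49  52  60  46  52  52  48  47  51  57  56  52  46  50  55  50  58  34
   15  36  52  56  55  48  49  80 129 116 119 121 119 124]
 [ 52  49  56  48  51  53  48  47  45  49  45  48  49  49  51  52  50  37
   19  34  59  53  51  47  
[... 4794 characters left out ...]
7  47  44  41  81 136 132 129 129]
 [ 76  75  78  70  15  41  69  72  67  62  56  61  55  55  67  94  58  59
   83  37  40  40  42  43  79 134 131 129 135 132 132 134]
 [ 74  75  77  66  19  33  53  59  55  71  99  87  64  55  79  38  40  39
   79 135 136 132 136 131 131 135 132 132 131 123 126 126]
 [ 76  95 116 134 150 138  96  87  61  40  41  39  40  83 136 135 136 132
  130 132 137 133 128 131 134 129 127 125 132 132 131 125]
 [144 133  90  87  44  48  39  40  40  81 138 141 134 134 131 129 128 131
  130 133 126 126 128 128 126 132 126 130 132 125 127 132]
 [ 53  61  38  39  38  78 136 138 138 133 128 134 133 131 125 128 129 130
  130 127 129 131 128 132 129 128 129 128 128 130 126 133]]
```

```bash
python3 -c "
from h import *
workorder.job_done();print(telemetry.observe()['clock'])"
```

```text
the job is handed in; nothing more can be done
the job is handed in; nothing more can be done
```

The beam now floats about level with three weights (1, 2 and 3) on the near pan. I handed the job in at about 24 s on the robot's clock. Weight4 is the spare and stayed on the ledge. I didn't touch the canisters, the cup or the pink and red look-alikes.

**Last checks**
- **Beam:** with one and two weights on, the pictures showed no movement at all. With three, the canister's lid rose 1.4–2.1 px depending on the column, against an expected 2.25 px for level and 4.5 px for the overloaded stop. The needle also came back to roughly beside the index post. The lid and pan readings held steady over the last second.
- **Weights on the pan:** their centres are about 40–53 mm past the ledge edge, where 31 mm is enough to be fully on. Weight3 is the closest to the edge, at about 40 mm.
- **Robot:** the gripper is well clear of everything, and the forces read were about 4 N or less.

**What went wrong on the way**
- The fingertips sat about 20 mm above the reported tool position, so my first push passed over weight1 and moved it only about 32 mm. I lowered the tool and pushed again.
- Weight3 stopped on the ledge edge when the pan sank, so I nudged it on by its knob.
- The overall picture match of the canister suggested a smaller rise (0.9–1.5 px). I trusted the lid edge instead, because the match area includes background that does not move.
- I had used up the picture views, so the final level check is from pixel measurements only.

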